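# Rinse the probe thermometer and click it into its sheath

## Robot

A 6-joint arm with a two-finger parallel gripper is mounted at the origin on the work surface. World frame = base frame: x ahead of the robot, y to its left, z up, the work surface at z = 0. Lengths are in m, angles in rad, forces in N, time in s.
With the tool pointing down it reaches from about 0.325 to 0.9 m from the base axis. Payload 6.1 kg.
Tool frame: the origin (TCP) lies midway between the tips of the shut fingers; the grasp point (between the pads) lies 19 mm behind it; z points along the fingers, y is the line along which they close (so a half turn about z gives the same grasp; the last joint's range is limited). The gripper opens to 85 mm and grips with 20 to 120 N. Pads are 22 mm wide; open, the fingers measure 114 mm over their backs; the gripper's body (76 mm by 85 mm) begins 54 mm behind the grasp point. The pads swing forward as they close: fully open they stand 13 mm farther back than shut.
Start: joints at [-1.286, 0.22, 1.526, -0, 1.395, -0.126], TCP at [0.25, -0.573, 0.198] pointing down, gripper open.
Joint ranges: [-2.98, 2.98], [-0.91, 2.08], [0.09, 2.57], [-1.24, 4.39], [0.2, 2.65], [-2.68, 2.68]. Speed limits (rad/s): [2.57, 2.57, 3.01, 3.14, 3.14, 3.14].

## Interface

Orientations are given as a unit quaternion [x, y, z, w].
In Python, from bench import ctrl, grab_frame gives the robot as it stands. Calls block until the motion is done:
- ctrl.move_ptp(position, orientation): joint-space move of the TCP to a pose.
- ctrl.movel(position, frame=None, vel=0.15, stop_force=None): straight line of the TCP; frame=None keeps the orientation; vel is the mean speed in m/s. With stop_force (N) it stops when the force on the tool has changed by that much, and returns True; else False.
- ctrl.set_joints(angles): joint-space move.
- ctrl.grip(opening): finger opening in m; the grip force is fixed at half the most; returns when the fingers have stopped.
- ctrl.hold(seconds).
- ctrl.solve_ik(position, orientation): joint angles nearest the present ones, or None.
- grab_frame(name): name is "side" or "top"; returns a dict with "frame" (480x640x3 uint8, blue, green, red), "intrinsics" (3x3 intrinsics, pixels), "R" (3x3) and "t" (3): a world point X has camera coordinates R X + t. Camera axes: x right, y down, z forward; pixel columns grow to the right and rows downward; lengths in m; the calibration is good to about 2 mm. A picture is of the moment at which its call begins. There is no depth.
A pose or a line that the arm cannot do raises ctrl.MotionError and nothing moves.
- ctrl.job_done(): hands the job in; it is judged then, once.
Readings, each from a call of its own:
- ctrl.current_clock(): time.
- ctrl.current_qpos(): joint angles.
- ctrl.current_joint_velocities(): joint speeds.
- ctrl.current_joint_torque(): joint torques, N m.
- ctrl.current_ee_pos(): TCP position.
- ctrl.current_ee_rot(): TCP orientation.
- ctrl.current_ft_force(): force on the tool from outside, world axes, zero at the start.
- ctrl.current_moment(): the same for the moment, N m.
- ctrl.current_grip_width(): finger opening in m.
- ctrl.current_grip_force(): force on a finger pad.
Only numpy, scipy, OpenCV 4.12 (cv2) and the standard library are available. Lean on these libraries where they do the work, as an engineer would, in place of code of your own. Each camera call takes 0.05 s, during which the arm holds its last target. There are 200 camera calls.

## Task

The probe thermometer has been used and stands in the wooden tool block: take it out by its body, dip the probe tip about halfway down into the small steel rinse cup, then push the probe down into its upright sheath until it clicks in and its shoulder sits flush on the sheath's mouth. After the click keep pressing it home with a steady, moderate push, and finish like that: still gripping the thermometer and still pressing down, nothing let go. Leave the cup standing where it is and do not disturb the other things on the shelf.

Things in the scene. Friction and masses are not known exactly. Their poses are not given: they have to be found in the camera images.
- thermometer: Pocket probe thermometer, 158 mm long, 65-115 g, loose; stands upright, tip down, in the tool block's middle hole. Origin at the probe's tip, z up along the probe. Stem 4.4 mm thick; a conical plug widens from 5 mm across at z = 66.5 mm to a 14 mm bead at z = 77 mm; above it a 9 mm neck; then the shoulder and the white body. Its turn about its own axis does not matter in the sheath.
- probe_body (a point): Centre of the thermometer's white plastic body, the place to grip: 125.5 mm above the tip. The body is an upright box, 26 mm along the thermometer's x, 18 mm along its y (the easier way to grip), 65 mm tall, display on the +y face. 32 mm below this point begins the shoulder; fingers should stay above it.
- probe_tip (a point): Tip of the thermometer's steel probe.
- probe_shoulder (a point): Centre of the underside of the thermometer's round shoulder (26 mm across, 5 mm thick), 88 mm above the tip; it lies flush on the sheath's mouth when the probe is home.
- tool_block: Fixed brown wooden tool block, 90 mm (its x) by 130 mm (its y), 95 mm high, origin at the centre of its underside. Three holes go down through it: the middle one, on its axis, 19 mm wide, holds the thermometer (shoulder resting on the block's top); two smaller ones 42 mm either side along y are empty. The tip has to rise 90 mm to come clear of it.
- rinse_cup: Small open cup of plain steel, loose, 160 g, 58 mm high, 68 mm across at the rim and 54 mm at the foot, wall 3 mm, inner floor 4 mm above the table (modelled empty). Origin at the centre of its underside, z up.
- rinse_cup_rim (a point): Centre of the rinse cup's mouth, 58 mm above the table.
- sheath: The thermometer's upright black plastic sheath, 26 mm across at the top, open upward. Origin at the centre of its rim, z up; rim 126 mm above the table. Bore at the rim 19 mm; 3 to 10 mm below the rim four spring tongues leave a 10 mm gap that the stem passes freely. It stands in a rubber bush and sinks about 1 mm for every 5 N pushed (8 mm at most). Over 35 N is too much for it.
- sheath_mouth (a point): Centre of the sheath's rim, same point as its origin. As the plug goes in, the tongues meet its cone with the shoulder about 10 mm above the rim; the push rises to some 5 to 10 N, then drops (the click) with the shoulder some 5 mm above the rim. Then the shoulder lands on the rim and the push rises again; the tongues hold it there.
- stand: Fixed round steel foot of the sheath, 100 mm across, 14 mm high, with a black rubber bush 34 mm across in its middle up to 30 mm high, which the sheath stands in. Origin at the centre of its underside, directly below the sheath's mouth.
- pepper_mill: Bystander: loose stainless pepper mill, 58 mm across, 205 mm high with its turning knob, origin under its centre.
- garlic_keeper: Bystander: loose white ceramic garlic keeper with lid, 110 mm across, 133 mm high, origin under its centre.
- blue_jar: Bystander: loose blue glass jar with cork stopper, 86 mm across, 131 mm high, origin under its centre.
- funnel: Bystander: loose white plastic funnel standing mouth down, 92 mm across, 98 mm high, origin under its centre.
- tongs: Bystander: loose steel tongs lying flat, 255 mm long, about 60 mm wide, 26 mm high, lying roughly along y.
- mortar: Bystander: loose stone mortar bowl, 116 mm across, 75 mm high, origin under its centre.
- salt_pot: Bystander: loose open terracotta salt pot, 82 mm across, 45 mm high, lower and wider than the rinse cup, origin under its centre.
There are look-alikes about, which are no part of the job. Leave any yellow look-alike of the stand alone.

How it is judged:
On the way, in this order (a step that is already met when the one before it is completed fails the run):
1. the gripped thermometer's tip is dipped at least 20 mm below the rim of the standing rinse cup, inside it (z of probe_tip in the frame of rinse_cup between 0.001 and 0.038 m and horizontal distance between probe_tip and rinse_cup_rim below 0.03 m and angle between rinse_cup's own z axis and vertical below 0.2 rad and contact force between the fingers and thermometer above 3 N and distance between the grasp point and probe_body below 0.042 m), for 0.1 s.
2. the gripped probe has clicked into the sheath, its shoulder on the mouth (z of probe_shoulder in the frame of sheath between -0.003 and 0.0015 m and horizontal distance between probe_shoulder and sheath below 0.0035 m and angle between the z axis of thermometer and the z axis of sheath, either way round below 0.09 rad and contact force between the fingers and thermometer above 3 N and distance between the grasp point and probe_body below 0.042 m), for 0.2 s.
At the end, for the whole second after the job is handed in: Shoulder within 1.5 mm of the sheath mouth, 3.5 mm of its axis, 0.09 rad of its direction; fingers still grip the body (grasp point within 42 mm of its centre), at rest, pressing the sheath with 4 to 35 N; rinse cup upright, moved under 30 mm (all of step 2 and contact force between thermometer and sheath between 4 and 35 N and linear speed of thermometer below 0.02 m/s and angle between rinse_cup's own z axis and vertical below 0.1 rad and distance of rinse_cup from where it was at the start of the episode below 0.03 m); the arm keeps its last pose, push and grip.
It fails at once if a bystander is shifted by more than 30 mm (distance of any of pepper_mill, garlic_keeper, blue_jar, funnel, tongs, mortar, salt_pot from where it was at the start of the episode above 0.03 m).
It fails at once if the sheath is pushed with far too much force (over 60 N) (contact force between thermometer and sheath above 60 N).
It fails at once if the rinse cup is knocked over (angle between rinse_cup's own z axis and vertical above 0.6 rad).
It also fails if it takes over 58 s, if anything falls off the work surface, if the arm or the gripper's body presses on something with over 40 N, if the wrist force passes 120 N, or if a joint passes its speed limit or range.

## Working session

There is one attempt and no reset: what is moved stays moved. The work goes in short steps, each a Python script; the robot and the scene stay as the last script left them, time stands still between calls to the robot, and variables do not carry over. Pictures are saved under pics/ and viewed, at most 10 in all, crops included, and the job is handed in when it is done.

```bash
mkdir -p pics && python3 - <<'E'
from bench import ctrl, grab_frame
import cv2, pickle
for n in ("side","top"):
    f=grab_frame(n); cv2.imwrite(f"pics/{n}0.png",f["frame"]); pickle.dump(f,open(f"{n}0.pkl","wb"))
    print(n,f["intrinsics"].tolist(),f["R"].round(3).tolist(),f["t"].round(3).tolist(),(-f["R"].T@f["t"]).round(3))
print(ctrl.current_ee_rot(),ctrl.current_clock(),ctrl.current_ft_force())
E
```

```text
side [[566.0630378639987, 0.0, 321.16976060341415], [0.0, 566.0630378639987, 244.95436119785774], [0.0, 0.0, 1.0]] [[-0.707, -0.707, 0.012], [-0.515, 0.503, -0.694], [0.485, -0.497, -0.72]] [0.449, 0.372, 1.035] [0.007 0.645 0.998]
top [[579.1774900562785, 0.0, 332.7356397160739], [0.0, 579.1774900562785, 240.25977560177228], [0.0, 0.0, 1.0]] [[0.064, -0.998, 0.004], [-0.974, -0.063, -0.217], [0.217, 0.01, -0.976]] [-0.021, 0.611, 1.385] [0.296 0.004 1.485]
[ 9.78981349e-01  2.03947694e-01 -7.75456881e-05 -9.21801295e-04] 0.1 [ 0.34145997  0.71182604 -0.20347249]
```

View pics/side0.png

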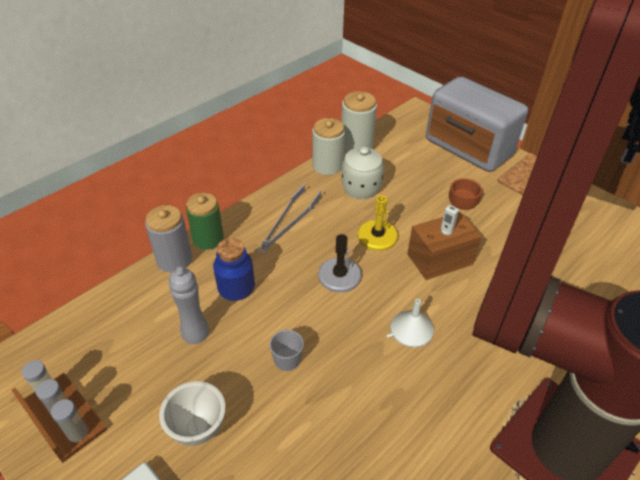

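View pics/top0.png

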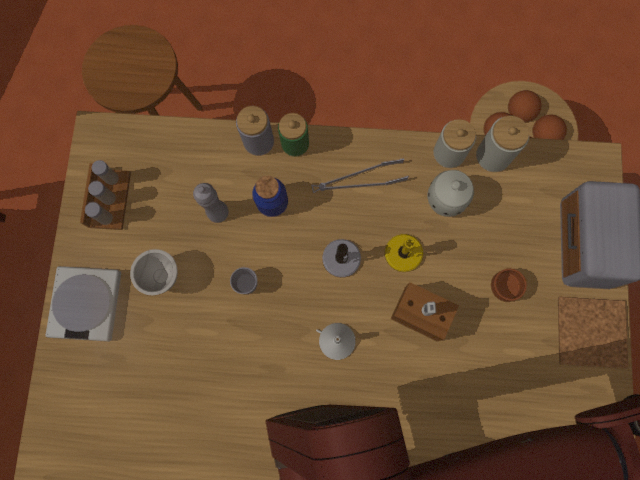

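The thermometer is at side (451,219) and top (430,309), in the brown block. The black sheath on the steel foot is at side (341,245) and top (342,255). The rinse cup is at side (287,348) and top (244,281).

Possible look-alikes:
- The yellow stand, at side (379,230) and top (405,252), could be taken for the sheath stand.
- The salt pot, at side (465,193) and top (508,285), and the mortar, at side (193,412), could be taken for the cup.

I'll check these choices in one enlarged composite.

```bash
python3 - <<'E'
import cv2, numpy as np
s=cv2.imread("pics/side0.png");t=cv2.imread("pics/top0.png")
def c(im,x,y,w,h,k): return cv2.resize(im[y:y+h,x:x+w],(w*k,h*k),interpolation=cv2.INTER_CUBIC)
a=np.hstack([c(s,405,195,80,90,3),c(s,310,225,80,90,3),c(s,255,310,80,90,3)])
b=np.hstack([c(t,390,275,80,90,3),c(t,310,215,80,90,3),c(t,205,235,80,90,3)])
cv2.imwrite("pics/crop.png",np.vstack([a,b]))
E
```

```text
(no output)
```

View pics/crop.png

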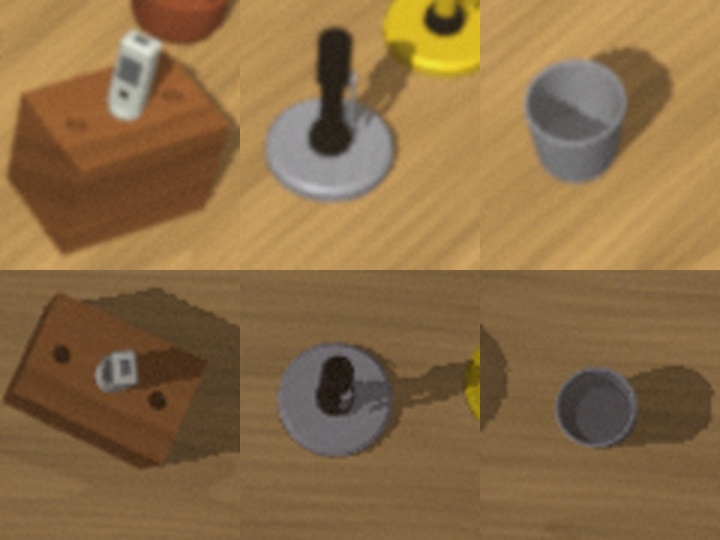

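```bash
cat > h.py <<'E'
import numpy as np, pickle, cv2
def load(n): return pickle.load(open(n+".pkl","rb"))
def P(f): return f["intrinsics"]@np.c_[f["R"],f["t"]]
def tri(fs,ft,a,b):
    X=cv2.triangulatePoints(P(fs),P(ft),np.array(a,float),np.array(b,float)).ravel(); return X[:3]/X[3]
def onz(f,p,z):
    C=-f["R"].T@f["t"]; d=f["R"].T@np.linalg.inv(f["intrinsics"])@[p[0],p[1],1]
    return (C+d*(z-C[2])/d[2]).round(4)
def proj(f,X):
    u=P(f)@np.r_[X,1]; return u[:2]/u[2]
E
python3 - <<'E'
from h import *
s,t=load("side0"),load("top0")
for n,a,b,z in [("holeL",(430.7,236.7),(410.3,303),.095),("holeR",(462.7,227),(442.3,318.3),.095),("sheath",(341.3,238.7),(342.7,248.7),.126),("foot",(340,273.3),(341.7,258),.014),("cup",(287,343.7),(244,280.7),.058)]:
    print(n,tri(s,t,a,b).round(4),onz(s,a,z),onz(t,b,z))
def c(im,x,y,w,h,k): return cv2.resize(im[y:y+h,x:x+w],(w*k,h*k),interpolation=cv2.INTER_CUBIC)
cv2.imwrite("pics/crop2.png",np.hstack([c(s["frame"],433,197,38,50,10),c(t["frame"],412,290,38,50,10)]))
E
```

```text
holeL [ 0.4635 -0.1781  0.0897] [ 0.4613 -0.1731  0.095 ] [ 0.4625 -0.1776  0.095 ]
holeR [ 0.4314 -0.2561  0.09  ] [ 0.4291 -0.2511  0.095 ] [ 0.4308 -0.2552  0.095 ]
sheath [ 0.581  -0.0068  0.1189] [ 0.5775 -0.0011  0.126 ] [ 0.5785 -0.0074  0.126 ]
foot [ 0.5795 -0.0068  0.0056] [ 0.5755 -0.0008  0.014 ] [ 0.5771 -0.0072  0.014 ]
cup [0.4975 0.2333 0.0531] [0.496 0.236 0.058] [0.4958 0.2319 0.058 ]
```

View pics/crop2.png

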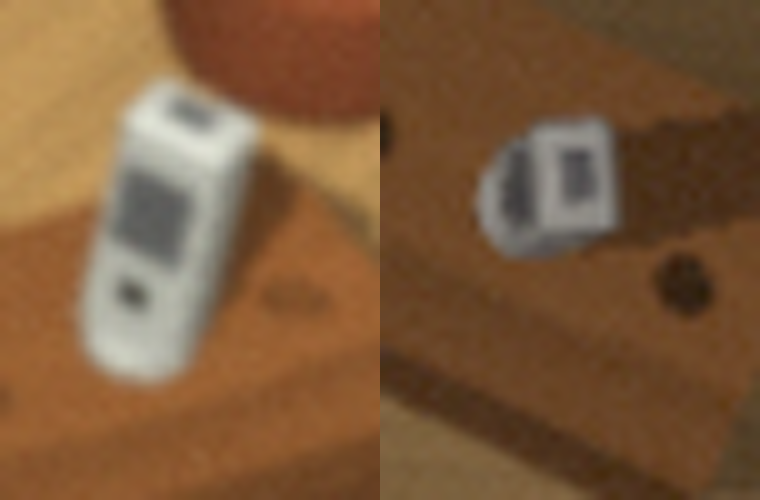

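The yellow stand, mortar and salt pot are ruled out. In the crop the body stands upright in the block, with its display facing roughly world +y. Its top-face corners in the top view are about (427.5,302.5), (435,302), (435.5,313.2) and (428.5,313.8).

```bash
cat >> h.py <<'E'
from scipy.spatial.transform import Rotation as Ro
def down(yaw): # tool x at yaw, z down
    return (Ro.from_euler("z",yaw)*Ro.from_euler("x",np.pi)).as_quat()
E
python3 - <<'E'
from h import *
from bench import ctrl
s,t=load("side0"),load("top0")
c=[onz(t,p,.165) for p in [(427.5,302.5),(435,302),(435.5,313.2),(428.5,313.8)]]
print(np.array(c),np.mean(c,0))
for e in [c[0]-c[3],c[1]-c[2],]: print("x dir",np.degrees(np.arctan2(e[1],e[0])))
cs=[onz(s,(433+a/10,197+b/10),.165) for a,b in [(165,78),(262,128),(230,168),(125,125)]]
print(np.array(cs),np.mean(cs,0))
for e in [cs[0]-cs[3],cs[1]-cs[2],cs[1]-cs[0],cs[2]-cs[3]]: print(np.degrees(np.arctan2(e[1],e[0])))
for y in (0,np.pi):
  for p in [(.448,-.216,.25),(.497,.234,.25),(.578,-.005,.25)]:
    q=ctrl.solve_ik(p,down(y)); print(y,p,None if q is None else np.round(q,2))
E
```

```text
[[ 0.4577 -0.2076  0.165 ]
 [ 0.46   -0.2247  0.165 ]
 [ 0.4346 -0.2264  0.165 ]
 [ 0.4322 -0.2106  0.165 ]] [ 0.446125 -0.217325  0.165   ]
x dir 6.7098368077569335
x dir 3.8290462944964854
[[ 0.4579 -0.219   0.165 ]
 [ 0.4333 -0.2209  0.165 ]
 [ 0.4306 -0.2053  0.165 ]
 [ 0.4548 -0.2001  0.165 ]] [ 0.44415  -0.211325  0.165   ]
-80.68522024571027
-80.18069936124198
-175.58348433177235
-167.87290896506988
0 (0.448, -0.216, 0.25) [-0.61 -0.12  1.78 -0.    1.48  0.96]
0 (0.497, 0.234, 0.25) [ 0.3   0.01  1.66 -0.    1.47  1.87]
0 (0.578, -0.005, 0.25) [-0.15  0.08  1.59 -0.    1.48  1.43]
3.141592653589793 (0.448, -0.216, 0.25) [-0.61 -0.12  1.78  0.    1.48 -2.18]
3.141592653589793 (0.497, 0.234, 0.25) [ 0.3   0.01  1.66  0.    1.47 -1.27]
3.141592653589793 (0.578, -0.005, 0.25) [-0.15  0.08  1.59  0.    1.48 -1.72]
```

```bash
python3 - <<'E'
from h import *
from bench import ctrl, grab_frame
p=ctrl.current_ee_pos()
ctrl.movel([p[0],p[1],.28],vel=.2)
ctrl.move_ptp([.4463,-.215,.26],down(.12))
print(ctrl.movel([.4463,-.215,.1145],vel=.1,stop_force=8),ctrl.current_ee_pos())
ctrl.grip(0.0)
print(ctrl.current_grip_width(),ctrl.current_grip_force(),ctrl.current_ft_force(),ctrl.current_clock())
im=[]
for n in("side","top"):
    f=grab_frame(n);pickle.dump(f,open(n+"1.pkl","wb"))
    u=proj(f,[.446,-.215,.13]).astype(int);im.append(cv2.resize(f["frame"][u[1]-50:u[1]+50,u[0]-65:u[0]+65],(390,300),interpolation=cv2.INTER_CUBIC))
cv2.imwrite("pics/g.png",np.hstack(im))
E
```

```text
False [ 0.44678931 -0.21532897  0.11522685]
0.016518747877530927 59.82785761356354 [-1.05487014 -0.46365255  1.84018541] 4.4083
```

View pics/g.png

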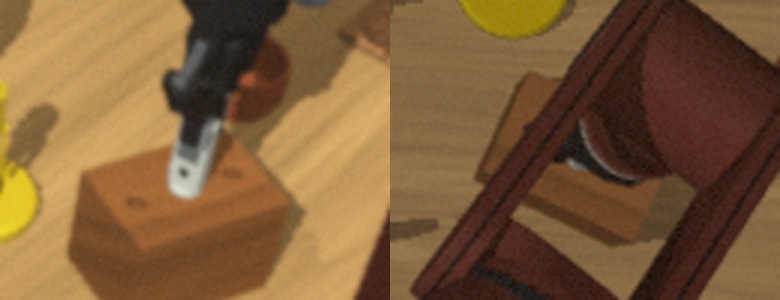

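It has the body, at a width of 16.5 mm. Next I lift it out and carry it over the cup.

```bash
python3 - <<'E'
from h import *
from bench import ctrl, grab_frame
x,y,z=ctrl.current_ee_pos()
ctrl.movel([x,y,.29],vel=.12)
ctrl.movel([.4965,.234,.29],vel=.2)
ctrl.movel([.4965,.234,.20],vel=.12)
print(ctrl.current_ee_pos(),ctrl.current_grip_width(),ctrl.current_grip_force(),ctrl.current_ft_force(),ctrl.current_clock())
im=[]
for n in("side","top"):
    f=grab_frame(n);pickle.dump(f,open(n+"2.pkl","wb"))
    u=proj(f,[.4965,.234,.09]).astype(int);print(n,u-[48,60],proj(f,[.4965,.234,.092]))
    im.append(cv2.resize(f["frame"][u[1]-60:u[1]+60,u[0]-48:u[0]+48],(384,480),interpolation=cv2.INTER_CUBIC))
cv2.imwrite("pics/cup.png",np.hstack(im))
E
```

```text
[0.49709499 0.23416557 0.20092281] 0.01642616375206955 59.62875545024872 [-0.26427846  0.34798492 -0.58753089] 9.4333
side [239 273] [287.03748413 332.95176519]
top [193 218] [241.1135536  278.28545959]
```

View pics/cup.png

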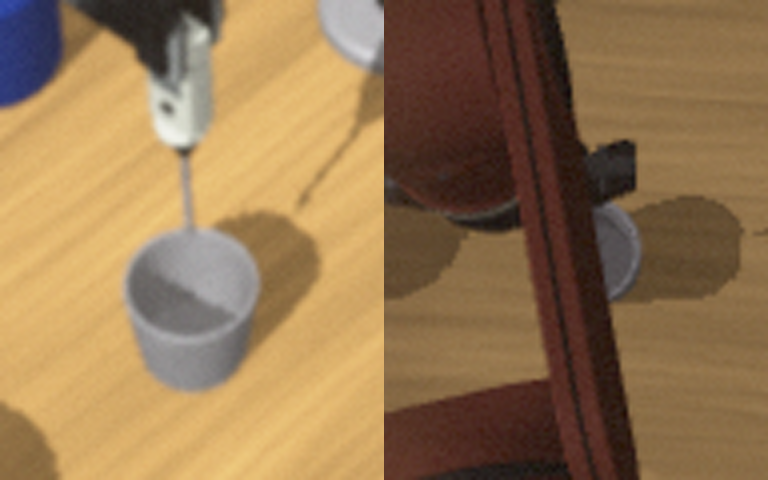

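The side view shows the stem hanging over the cup mouth, with its tip near crop (190,235) and the projection at (192,240). I'll dip now, then go above the sheath.

```bash
python3 - <<'E'
from h import *
from bench import ctrl, grab_frame
print(ctrl.movel([.4965,.234,.1365],vel=.08,stop_force=4),ctrl.current_ee_pos())
ctrl.hold(.4)
ctrl.movel([.4965,.234,.30],vel=.15)
ctrl.movel([.578,-.0045,.30],vel=.2)
ctrl.movel([.578,-.0045,.248],vel=.1)
ctrl.hold(.2)
e=ctrl.current_ee_pos();print(e,ctrl.current_grip_force(),ctrl.current_ft_force(),ctrl.current_clock())
im=[]
for n in("side","top"):
    f=grab_frame(n);pickle.dump(f,open(n+"3.pkl","wb"))
    u=proj(f,[.578,-.0045,.14]).astype(int)-[30,37]
    print(n,u,[proj(f,[e[0],e[1],z]).round(1) for z in (e[2]-.108,.126,e[2]-.02)])
    im.append(cv2.resize(f["frame"][u[1]:u[1]+75,u[0]:u[0]+60],(400,500),interpolation=cv2.INTER_CUBIC))
cv2.imwrite("pics/sh.png",np.hstack(im))
E
```

```text
False [0.49695638 0.2341297  0.13703618]
[ 0.57857643 -0.00456518  0.24907442] 59.625229239463806 [-0.4580622  -0.03517745 -0.30683165] 14.3917
side [312 196] [array([342.3, 232.7]), array([342.1, 237.6]), array([344. , 202.1])]
top [311 210] [array([341.7, 247.3]), array([341.5, 248.6]), array([342.4, 239.2])]
```

View pics/sh.png

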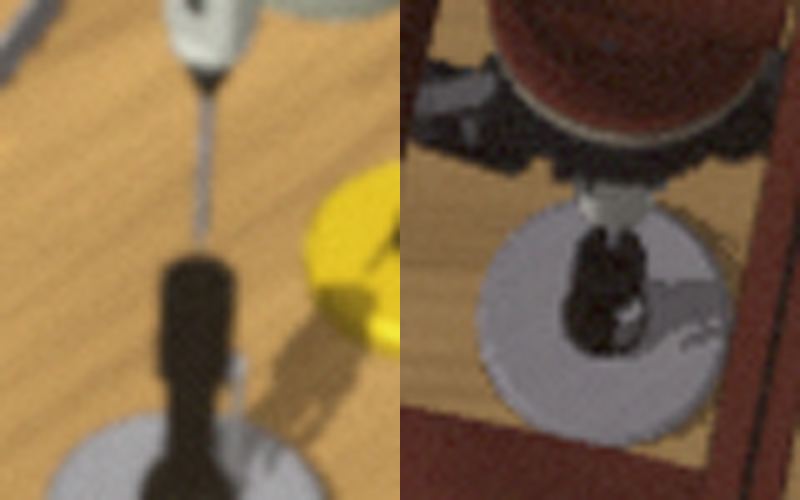

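In the side crop the tip at (201,245) lines up with the sheath mouth centre at (199.5,281), which is under 1 mm sideways. In the top crop the stem is at x=608 and the mouth at x=610. That is good enough to enter, so I'll lower until the bead is just above the rim and look again.

```bash
python3 - <<'E'
from h import *
from bench import ctrl, grab_frame
f0=ctrl.current_ft_force()
print(ctrl.movel([.5768,-.0045,.165],vel=.06,stop_force=4))
ctrl.hold(.2)
e=ctrl.current_ee_pos();print(e,ctrl.current_ft_force()-f0,ctrl.current_moment(),ctrl.current_clock())
im=[]
for n in("side","top"):
    f=grab_frame(n);pickle.dump(f,open(n+"4.pkl","wb"))
    u=proj(f,[.578,-.0045,.135]).astype(int)-[24,30]
    print(n,u,[((proj(f,[e[0],e[1],z])-u)*25/3).round(1) for z in (.126,e[2]-.031,e[2]-.02)])
    im.append(cv2.resize(f["frame"][u[1]:u[1]+60,u[0]:u[0]+48],(400,500),interpolation=cv2.INTER_CUBIC))
cv2.imwrite("pics/sh2.png",cv2.convertScaleAbs(np.hstack(im),alpha=1.5))
E
```

```text
False
[ 0.57696318 -0.00450611  0.16529221] [ 1.05792146 -0.05085268  0.54833309] [-0.0520966  -0.00522749  0.03962675] 16.225
side [318 204] [array([204.8, 283.7]), array([206.1, 261.1]), array([207.8, 230.9])]
top [317 218] [array([204. , 260.4]), array([204.5, 254.5]), array([205.2, 246.6])]
```

View pics/sh2.png

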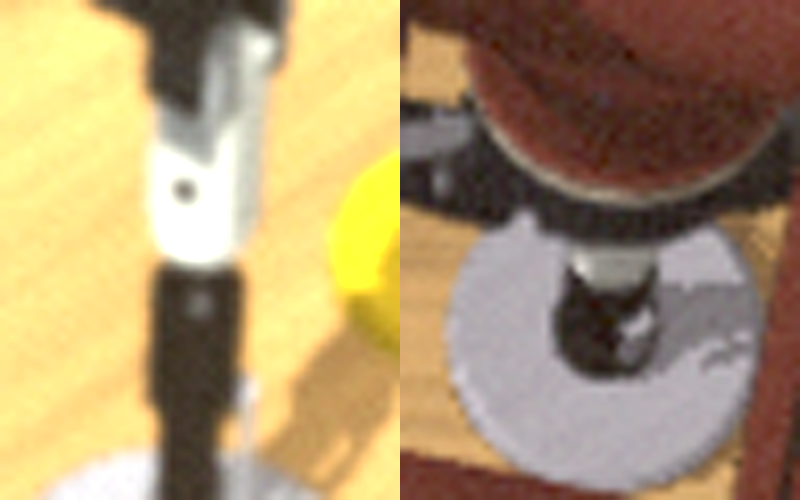

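The shoulder (x≈199) and sheath (x≈198) are aligned in the side view, and at 613 and 610 in the top view. Side forces are small, so I'll press down in small steps with force readings.

```bash
python3 - <<'E'
from h import *
from bench import ctrl
f0=ctrl.current_ft_force()
z=.165; 
while z>.136:
    z-=.001
    ctrl.movel([.5768,-.0045,z],vel=.02)
    d=ctrl.current_ft_force()-f0
    if z<.159: print(round(z,4),ctrl.current_ee_pos()[2].round(4),d.round(1))
    if d[2]>14 or np.hypot(d[0],d[1])>10: break
ctrl.hold(.5)
print(ctrl.current_ee_pos(),(ctrl.current_ft_force()-f0).round(1),ctrl.current_moment().round(2),ctrl.current_grip_force(),ctrl.current_clock())
E
```

```text
0.158 0.1579 [ 1.  -0.7  2. ]
0.157 0.157 [ 0.4 -0.3  0.4]
0.156 0.1561 [1.4 1.2 1.6]
0.155 0.1552 [1.1 0.3 2.7]
0.154 0.1543 [ 1.8 -1.3  3.2]
0.153 0.1535 [2.7 0.4 5.2]
0.152 0.1526 [ 1.6 -0.   7.6]
0.151 0.152 [1.3 0.  7.6]
0.15 0.1513 [1.7 0.2 9.8]
0.149 0.1504 [ 1.2 -0.3 10.1]
0.148 0.1471 [ 1.1  0.1 -0.4]
0.147 0.1461 [ 1.6  0.7 -0.3]
0.146 0.1458 [ 0.8 -1.1  0.9]
0.145 0.1452 [-0.9  0.8  3.6]
0.144 0.1446 [-1.  -0.1  6.8]
0.143 0.1441 [-2.4  0.4 10. ]
0.142 0.1436 [-3.3  0.5 11.8]
0.141 0.1431 [-4.9 -0.1 14.8]
[ 0.57708179 -0.00453856  0.14308266] [-5.8  0.7 14.2] [0.22 1.14 0.  ] 61.33050799369812 22.825
```

The click came at 10 N followed by a drop, then the shoulder landed, and it is now pressing with about 14 N. I'll take one picture to check.

```bash
python3 - <<'E'
from h import *
from bench import ctrl, grab_frame
im=[]
for n in("side","top"):
    f=grab_frame(n)
    u=proj(f,[.578,-.0045,.125]).astype(int)-[24,30]
    im.append(cv2.resize(f["frame"][u[1]:u[1]+60,u[0]:u[0]+48],(400,500),interpolation=cv2.INTER_CUBIC))
cv2.imwrite("pics/fin.png",cv2.convertScaleAbs(np.hstack(im),alpha=1.5))
print(ctrl.current_ft_force(),ctrl.current_ee_rot(),down(.12))
E
```

```text
[-4.92500532  0.51208088 11.57286522] [9.98197066e-01 6.00197954e-02 4.69323463e-04 1.44112709e-04] [9.98200540e-01 5.99640065e-02 3.67173643e-18 6.11221548e-17]
```

View pics/fin.png

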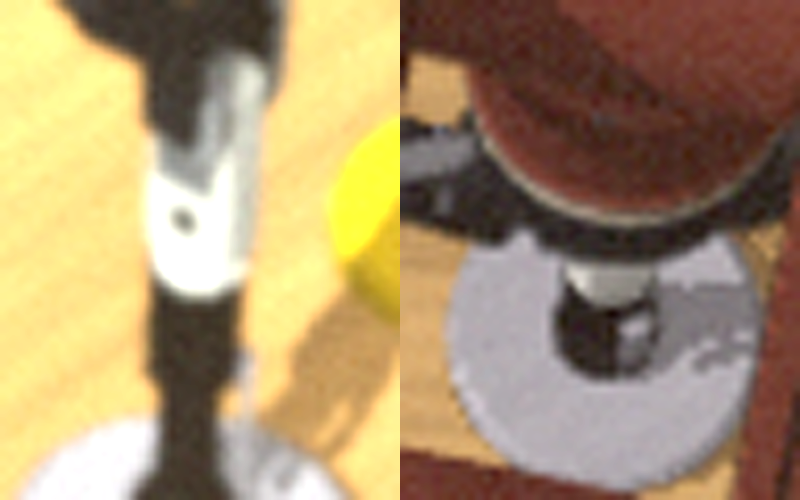

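The white shoulder sits flush on the sheath mouth: the seam is at side crop (195,295), and both are centred near x≈197. I'll confirm the push is steady and hand in.

```bash
python3 - <<'E'
from bench import ctrl
for _ in range(3):
    ctrl.hold(.4); print(ctrl.current_ft_force().round(1),ctrl.current_grip_force(),ctrl.current_ee_pos())
if 7<ctrl.current_ft_force()[2]<25: print(ctrl.job_done())
E
```

```text
[-5.2  0.2 11.3] 61.33042931556702 [ 0.57708734 -0.00453014  0.14306774]
[-5.6 -0.1 11.8] 61.32950305938721 [ 0.57708912 -0.00452362  0.14307859]
[-6.4  0.9 13.1] 61.329063177108765 [ 0.57708654 -0.00450777  0.14310103]
the job is handed in; nothing more can be done
None
```

I dipped the thermometer in the rinse cup, clicked it into the sheath with its shoulder flush on the mouth, and handed the job in with the gripper still holding it and pressing down at a steady 12 N or so; no verdict was returned.

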